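# Tidy the watch case and polish tin against the dresser rail

### The arm

A 6-joint arm with a two-finger parallel gripper is mounted at the origin on the work surface. World frame = base frame: x ahead of the robot, y to its left, z up, the work surface at z = 0. Lengths are in m, angles in rad, forces in N, time in s.
With the tool pointing down it reaches from about 0.25 to 0.775 m from the base axis. Payload 4 kg.
Tool frame: the origin (TCP) lies midway between the tips of the shut fingers; the grasp point (between the pads) lies 19 mm behind it (r.hold_point_z is the distance from the TCP to the grasp point, in m); z points along the fingers, y is the line along which they close (so a half turn about z gives the same grasp; the last joint's range is limited). The gripper opens to 94 mm and grips with 3 to 60 N. Pads are 16 mm wide; open, the fingers measure 119 mm over their backs; the gripper's body (75 mm by 177 mm) begins 78 mm behind the grasp point.
Start: joints at [1.229, 0.087, 1.371, -0, 1.684, -0.103], TCP at [0.13, 0.534, 0.184] pointing down, gripper open.
Joint ranges: [-3.1, 3.1], [-0.76, 2.03], [0.27, 2.55], [-1.08, 4.22], [0.17, 2.65], [-2.57, 2.57]. Speed limits (rad/s): [2.79, 2.79, 3.14, 3.14, 3.14, 3.14].

### API

Orientations are given as a 3x3 rotation matrix whose columns are the frame's x, y, z axes.
In Python, from bench import status, viewer, ticket, finder, r gives the robot as it stands. The module is installed in compiled form; this text tells all that it offers.
- The arm moves only by the tool play_rows, never from a script. Its argument "rows" is text: rows parted by semicolons, each of 5 numbers parted by spaces: the shift along the tool's x, y, z in m, then the turn about the tool's z in rad, then the finger opening in m, from 0 to 0.094. In form: dx dy dz spin grip; .... A call has 1 to 20 rows; each row is the pose to reach, as a shift and turn from the pose commanded when the call began, along the tool's axes at that moment; what a row does not reach only later rows make up. A row lasts 1/8 s, in which the tool goes at most 62.5 mm and 10.7 degrees, less where a joint would pass 70% of its speed; a pose out of reach is approached as far as the arm can. A call with a gripper value outside its range is refused whole. The fingers move at their own pace and stop on an object; "newtons" is the grip in N (left out, the last holds). Time passes only in rows, so rows that repeat a pose let the fingers close. It gives the time, the measured TCP pose, the force, the opening and the grip force at its end, in the units of the state.
- status.sense(): the state, without advancing time (a new reading comes with each control period).
- viewer.camera(name): name is "side" or "top"; returns a dict with "pixels" (420x560x3 uint8, red, green, blue), "camera_matrix" (3x3 intrinsics, pixels), "R" (3x3) and "t" (3): a world point X has camera coordinates R X + t. Camera axes: x right, y down, z forward; pixel columns grow to the right and rows downward; lengths in m; the calibration is good to about 2 mm. A picture is of the moment at which its call begins. There is no depth.
- ticket.sign_off(): hands the job in; it is judged then, once.
Trained networks look in a picture, given as the dict that the camera call returned (one of the last four; its "shot" number tells which), for a name from the list of things; names that differ only in an ending like _2 or _b are one class to them, and where a whole thing is asked for, a point or a joint stands for the part that bears it (a point fixed in the world has none). Each returns a list of dicts, best first, with "p" (0 to 1); they miss things now and then, are a little off and sometimes report something else, mostly with a low value. They report only what shows in the picture. A call takes as long as a camera call.
- finder.find_in(target, picture): "rect" ([centre column, centre row, width, height] in pixels, round what is visible of it).
- finder.cut_out(target, picture): "mask" (420x560 bool, what is visible of it) and "rect" ([centre column, centre row, width, height] in pixels, round what is visible of it).
The state is a dict: "time": time; "joint_pos": joint angles; "dq": joint speeds; "joint_efforts": joint torques, N m; "tcp_pos": TCP position; "ee_rot": TCP orientation; "ft_force": force on the tool from outside, world axes, zero at the start; "moment": the same for the moment, N m; "width": finger opening in m; "grip_force": force on a finger pad.
Only numpy, scipy, OpenCV 4.12 (cv2) and the standard library are available. Lean on these libraries where they do the work, as an engineer would, in place of code of your own. Each camera call takes 0.05 s, during which the arm holds its last target. There are 200 camera calls.

### The job

Tidy the dresser top by pushing only, without lifting, tipping or carrying anything: slide the long watch case into the corner of the L-shaped rail, its long side flat against the long arm and its end against the short arm, and push the round polish tin back until it touches the long arm too, anywhere along it beside the case. Leave everything else where it stands.

Things in the scene. Friction and masses are not known exactly. Their poses are not given: they have to be found in the camera images.
- rail: L-shaped wooden rail, fixed, 36 mm high, bars 18 mm thick. Origin on the surface, on the long arm's inner (robot-side) face; y runs along that face to the robot's left, x points away from the robot. Long arm: inner face x = 0, from y = -290 to +210 mm. Short arm: at the +y end, inner face y = +210 mm, from x = 0 to -100 mm (towards the robot).
- corner (a point): the inner corner of the rail on the surface, at (0, +210 mm) in the rail's frame, with the rail's axes.
- case: loose dark wooden watch case, 70 mm along its x, 150 mm along its y, 55 mm high, small brass clasp on its -x side, about 0.3 to 0.6 kg. Origin at the centre of its underside. At home its centre is 35 mm from the long arm's face and 75 mm from the short arm's.
- tin: loose flat round metal polish tin, 72 mm across, 28 mm high, about 0.1 to 0.2 kg. Origin at the centre of its underside. Touching the rail, its centre is 36 mm from the long arm's face.
- spray: bystander, leave alone: white spray bottle 48 mm across, 150 mm tall, to the right of the rail's right end. Origin at the centre of its underside
- brush: bystander, leave alone: clothes brush, 200 mm long, 42 mm wide, lying on the left, bristles away from the robot. Origin under the middle of its length, which runs along its x
- perfume: bystander, leave alone: amber flask 35 x 55 mm, 95 mm tall with its cap, on the right. Origin at the centre of its underside
- ringbox: bystander, leave alone: blue ring box 48 x 48 x 36 mm, just outside the short arm. Origin at the centre of its underside
- dish: bystander, leave alone: white dish 90 mm across, 30 mm tall, behind the rail. Origin at the centre of its underside
- jar: bystander, leave alone: glass jar 60 mm across, 75 mm tall, behind the rail. Origin at the centre of its underside
- glasses: bystander, leave alone: black glasses case 46 x 150 mm, 48 mm tall, on the left. Origin at the centre of its underside

How it is judged:
At the end, for the whole second after the job is handed in: The case lies flat in the rail's corner, its centre within 5 mm of home in both directions (no gap over about 5 mm to either arm) and within 0.05 rad of the rail's direction; the tin lies flat beside it with no gap over 5 mm to the long arm, between its ends; both at rest (x of case in the frame of corner between -0.04 and -0.03 m and y of case in the frame of corner between -0.08 and -0.07 m and angle between the y axis of case and the y axis of rail, either way round below 0.05 rad and x of tin in the frame of rail between -0.041 and -0.03 m and y of tin in the frame of rail between -0.29 and 0.05 m and linear speed of each of case, tin below 0.01 m/s and height (world z) of each of case, tin below 0.004 m and angle between each of case, tin's own z axis and vertical below 0.05 rad); the robot touches nothing.
It fails at once if the case is lifted or tipped (height (world z) of case above 0.01 m or angle between case's own z axis and vertical above 0.2 rad).
It fails at once if the tin is lifted or tipped (height (world z) of tin above 0.01 m or angle between tin's own z axis and vertical above 0.3 rad).
It fails at once if a bystander is moved by more than 15 mm (distance of any of spray, brush, perfume, ringbox, dish, jar, glasses from where it was at the start of the episode above 0.015 m).
It also fails if it takes over 64 s, if anything falls off the work surface, if the arm or the gripper's body presses on something with over 40 N, if the wrist force passes 120 N, or if a joint passes its speed limit or range.

## Working session

There is one attempt and no reset: what is moved stays moved. The work goes in short steps, Python scripts to look and compute and a tool call to move; the robot and the scene stay as the last step left them, time stands still between calls to the robot, and variables do not carry over. Pictures are saved under pics/ and viewed, at most 10 in all, crops included, and the job is handed in when it is done.

Besides the shell and the picture viewer there is one more tool, called after "Request:" as name(argument=value, ...) on one line, values as JSON. play_rows: Moves the arm, as the interface text tells. Its arguments: {"type":"object","properties":{"rows":{"type":"string"},"newtons":{"type":"number"}},"required":["rows"]}

```bash
mkdir -p pics
cat > h.py <<'E'
import numpy as np, cv2
from bench import status, viewer, ticket, finder, r
def ray(c,uv,z):
    K,R,t=c["camera_matrix"],c["R"],c["t"]
    d=R.T@np.linalg.inv(K)@np.array([uv[0],uv[1],1.]); o=-R.T@t
    return o+d*(z-o[2])/d[2]
def proj(c,X):
    p=c["camera_matrix"]@(c["R"]@np.array(X)+c["t"]); return p[:2]/p[2]
def save(c,n): cv2.imwrite(f"pics/{n}.png",c["pixels"][:,:,::-1])
E
python3 - <<'E'
from h import *
s=status.sense(); print(s["tcp_pos"],s["ee_rot"])
for n in ("top","side"):
    c=viewer.camera(n); save(c,n+"0"); print(n,-c["R"].T@c["t"], c["R"].round(3).tolist())
    for k,z in (("rail",.036),("case",.055),("tin",.028),("spray",.15),("brush",.02),("perfume",.095),("ringbox",.036),("dish",.03),("jar",.075),("glasses",.048)):
        for m in finder.cut_out(k,c)[:2]:
            if m["p"]<.3: continue
            q=cv2.minAreaRect(np.argwhere(m["mask"])[:,::-1].astype(np.float32))
            b=cv2.boxPoints(q)
            print(k,round(m["p"],2),np.round(m["rect"]),[ray(c,u,z)[:2].round(3).tolist() for u in b] if n=="top" else "")
E
```

```text
[0.12989903 0.53382469 0.18280792] [[-9.71624258e-01  2.36528593e-01 -7.24893042e-04]
 [ 2.36529612e-01  9.71622015e-01 -2.09807905e-03]
 [ 2.08066352e-04 -2.21000317e-03 -9.99997536e-01]]
top [ 0.42847259 -0.01383865  1.30836378] [[0.01, -1.0, 0.013], [-0.995, -0.011, -0.096], [0.096, -0.012, -0.995]]
rail 0.76 [289. 182. 186.  41.] [[0.712, 0.243], [0.719, -0.28], [0.601, -0.279], [0.595, 0.24]]
case 0.84 [341. 237.  58.  25.] [[0.466, -0.093], [0.537, -0.095], [0.534, -0.247], [0.463, -0.244]]
tin 0.97 [276. 248.  28.  24.] [[0.504, 0.046], [0.505, -0.022], [0.434, -0.022], [0.433, 0.045]]
spray 0.85 [429. 221.  30.  20.] [[0.551, -0.343], [0.575, -0.415], [0.535, -0.427], [0.51, -0.356]]
spray 0.56 [143. 207.  55.  23.] [[0.556, 0.423], [0.602, 0.421], [0.59, 0.278], [0.545, 0.281]]
brush 0.77 [168. 282.  42.  62.] [[0.447, 0.374], [0.467, 0.336], [0.292, 0.242], [0.273, 0.279]]
perfume 0.63 [416. 260.  28.  14.] [[0.453, -0.335], [0.454, -0.405], [0.419, -0.405], [0.418, -0.335]]
ringbox 0.6 [184. 181.  22.  26.] [[0.629, 0.304], [0.683, 0.295], [0.672, 0.239], [0.619, 0.248]]
dish 0.61 [316. 148.  28.  26.] [[0.794, -0.062], [0.795, -0.143], [0.716, -0.143], [0.715, -0.062]]
jar 0.72 [263. 151.  19.  23.] [[0.771, 0.073], [0.772, 0.021], [0.707, 0.02], [0.706, 0.072]]
glasses 0.93 [143. 205.  55.  20.] [[0.567, 0.461], [0.615, 0.459], [0.603, 0.304], [0.555, 0.306]]
side [0.46208957 0.68461103 0.71606079] [[-0.99, -0.138, -0.0], [-0.094, 0.676, -0.731], [0.101, -0.724, -0.683]]
rail 0.86 [211. 235.  77. 173.] 
rail 0.67 [202. 331.  39.  37.] 
case 0.68 [311. 175.  35.  57.] 
tin 0.56 [317. 236.  34.  29.] 
spray 0.76 [299. 107.  20.  53.] 
brush 0.75 [365. 375. 112.  49.] 
perfume 0.89 [340. 125.  11.  38.] 
ringbox 0.81 [202. 331.  40.  38.] 
dish 0.79 [201. 184.  37.  23.] 
jar 0.84 [187. 226.  32.  44.] 
jar 0.42 [310. 178.  36.  55.] 
glasses 0.71 [231. 384.  41.  72.]
```

Run:
```python
import cv2
a=cv2.imread("pics/top0.png")[120:330,100:460]; cv2.imwrite("pics/top0c.png",cv2.resize(a,None,fx=2.2,fy=2.2,interpolation=cv2.INTER_CUBIC))
```

```text
(no output)
```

View pics/top0c.png

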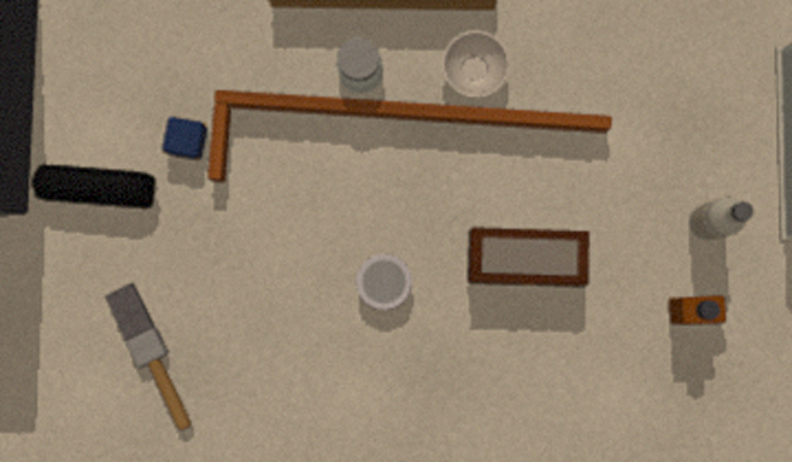

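View pics/side0.png

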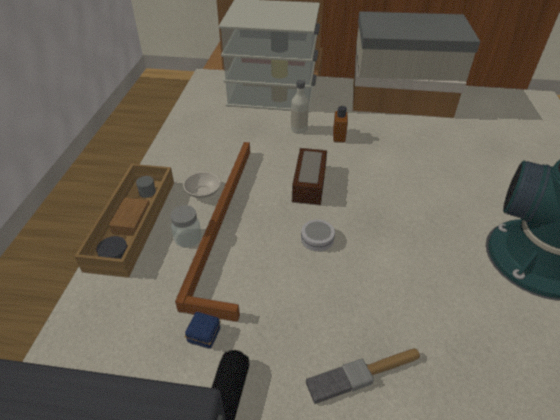

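```bash
cat >> h.py <<'E'
from scipy.optimize import minimize
def hull(c,pts,S=8):
    p=np.array([proj(c,x) for x in pts]); p=(p+.5)*S
    return cv2.convexHull(p.astype(np.float32)).astype(np.int32)
def boxpts(pose,x0,x1,y0,y1,h):
    a=pose[2]; R=np.array([[np.cos(a),-np.sin(a)],[np.sin(a),np.cos(a)]])
    return [[*(R@[x,y]+pose[:2]),z] for x in(x0,x1) for y in(y0,y1) for z in(0,h)]
M={"rail":lambda p:[boxpts(p,0,.018,-.29,.228,.036),boxpts(p,-.1,.018,.21,.228,.036)],
 "case":lambda p:[boxpts(p,-.035,.035,-.075,.075,.055)],
 "tin":lambda p:[[[p[0]+.036*np.cos(t),p[1]+.036*np.sin(t),z] for t in np.linspace(0,6.28,40) for z in(0,.028)]]}
def fit(name,views,p0):
    """views: list of (camera, mask); pose maximising IoU"""
    S=8
    big=[cv2.resize(m.astype(np.float32),None,fx=S,fy=S,interpolation=cv2.INTER_LINEAR)>.5 for c,m in views]
    def cost(p):
        e=0
        for (c,m),b in zip(views,big):
            im=np.zeros(b.shape,np.uint8)
            for q in M[name](p): cv2.fillConvexPoly(im,hull(c,q,S),1)
            e-=(b&(im>0)).sum()/(b|(im>0)).sum()
        return e/len(views)
    n=len(p0); sx=np.vstack([p0]+[np.array(p0)+d for d in np.diag([.012,.012,.06][:n])])
    o=minimize(cost,p0,method="Nelder-Mead",options=dict(initial_simplex=sx,xatol=1e-4,fatol=1e-4,maxiter=150))
    return o.x,o.fun
def look(name,p0,cams=("top","side")):
    v=[]
    for n in cams:
        c=viewer.camera(n); m=finder.cut_out(name,c)
        if m: v.append((c,m[0]["mask"])); print(n,name,round(m[0]["p"],2),[round(x) for x in m[0]["rect"]])
    for w in ([[x] for x in v]+[v] if len(v)>1 else [v]):
        x,f=fit(name,w,p0); print(name,x.round(4),round(f,3))
    return x
E
python3 - <<'E'
from h import *
look("rail",[.675,.017,-.05]); look("case",[.49,-.165,0.0]); look("tin",[.46,.012])
E
```

```text
top rail 0.81 [288, 182, 185, 39]
side rail 0.73 [212, 235, 74, 175]
rail [ 0.6849  0.0082 -0.0553] -0.896
rail [ 0.6834  0.0084 -0.0528] -0.881
rail [ 0.6843  0.0086 -0.0537] -0.884
top case 0.81 [341, 235, 54, 24]
side case 0.59 [308, 174, 33, 58]
case [ 0.5008 -0.1726 -0.0215] -0.962
case [ 0.4999 -0.1685 -0.022 ] -0.961
case [ 0.5004 -0.1717 -0.0102] -0.952
top tin 0.61 [274, 248, 27, 24]
side tin 0.87 [317, 236, 34, 31]
tin [0.4682 0.0123] -0.952
tin [0.467  0.0149] -0.944
tin [0.4678 0.0132] -0.94
```

```bash
cat >> h.py <<'E'
RAIL=np.array([.684,.0085,-.054])
def r2w(x,y):
    a=RAIL[2]; return RAIL[:2]+[np.cos(a)*x-np.sin(a)*y,np.sin(a)*x+np.cos(a)*y]
def w2r(x,y):
    a=RAIL[2]; d=np.array([x,y])-RAIL[:2]; return np.array([np.cos(a)*d[0]+np.sin(a)*d[1],-np.sin(a)*d[0]+np.cos(a)*d[1]])
def shift(xr,yr,z,yaw=None):
    "tool-axis shift to the rail-frame point; yaw = world direction of tool y, from world y, ccw"
    s=status.sense(); R=s["ee_rot"]; now=np.arctan2(-R[0,1],R[1,1])
    print("t",round(s["time"],2),"now rail",w2r(*s["tcp_pos"][:2]).round(4),s["tcp_pos"][2].round(4),"yaw",now.round(4),"F",s["ft_force"].round(1))
    print("shift",(R.T@(np.array([*r2w(xr,yr),z])-s["tcp_pos"])).round(4),"spin",None if yaw is None else round(-(yaw-now),4))
E
python3 -c "
from h import *
shift(-.237,-.189,.18,RAIL[2])"
```

```text
t 1.7 now rail [-0.5815  0.4953] 0.184 yaw -0.2388 F [-0.2 -0.4 -0.5]
shift [-0.4643 -0.6093  0.0039] spin -0.1848
```

Request:
play_rows(rows="-0.464 -0.609 0.003 -0.185 0.094;-0.464 -0.609 0.003 -0.185 0.094;-0.464 -0.609 0.003 -0.185 0.094;-0.464 -0.609 0.003 -0.185 0.094;-0.464 -0.609 0.003 -0.185 0.094;-0.464 -0.609 0.003 -0.185 0.094;-0.464 -0.609 0.003 -0.185 0.094;-0.464 -0.609 0.003 -0.185 0.094;-0.464 -0.609 0.003 -0.185 0.094;-0.464 -0.609 0.003 -0.185 0.094;-0.464 -0.609 0.003 -0.185 0.094;-0.464 -0.609 0.003 -0.185 0.094;-0.464 -0.609 0.003 -0.185 0.094;-0.464 -0.609 0.003 -0.185 0.094;-0.464 -0.609 0.003 -0.185 0.094;-0.464 -0.609 0.003 -0.185 0.094;-0.464 -0.609 0.003 -0.185 0.094")

```text
time: 3.82
tcp_pos: [0.4368, -0.166, 0.1814]
ee_rot: [[-0.999, 0.052, 0.001], [0.052, 0.999, -0.0], [-0.001, -0.0, -1.0]]
ft_force: [1.1, -0.1, 0.1]
width: 0.094
grip_force: 0.0
```

```bash
python3 -c "
from h import *
shift(-.237,-.189,.014,RAIL[2])"
```

```text
t 3.83 now rail [-0.2374 -0.1876] 0.1814 yaw -0.0521 F [ 1.1 -0.1  0.1]
shift [-0.0002 -0.0013  0.1674] spin 0.0019
```

Request:
play_rows(rows="0 -0.001 0.06 0.002 0.094;0 -0.001 0.12 0.002 0.094;0 -0.001 0.15 0.002 0.094;0 -0.001 0.167 0.002 0.094;0 -0.001 0.167 0.002 0.094;-0.01 -0.001 0.167 0.002 0.094;-0.02 -0.001 0.167 0.002 0.094;-0.03 -0.001 0.167 0.002 0.094;-0.04 -0.001 0.167 0.002 0.094;-0.05 -0.001 0.167 0.002 0.094;-0.06 -0.001 0.167 0.002 0.094;-0.07 -0.001 0.167 0.002 0.094;-0.08 -0.001 0.167 0.002 0.094;-0.09 -0.001 0.167 0.002 0.094;-0.1 -0.001 0.167 0.002 0.094;-0.11 -0.001 0.167 0.002 0.094;-0.12 -0.001 0.167 0.002 0.094;-0.128 -0.001 0.167 0.002 0.094;-0.135 -0.001 0.167 0.002 0.094;-0.135 -0.001 0.167 0.002 0.094")

```text
time: 6.32
tcp_pos: [0.5728, -0.1753, 0.0139]
ee_rot: [[-0.998, 0.056, 0.002], [0.056, 0.998, -0.0], [-0.002, 0.0, -1.0]]
ft_force: [0.2, -0.4, 0.3]
width: 0.0938
grip_force: 0.0
```

Run:
```python
from h import *
shift(-.078,-.189,.014,RAIL[2])
c=viewer.camera("side"); save(c,"s1")
x=look("case",[*r2w(-.06,-.189),RAIL[2]]); print(w2r(*x[:2]),x[2]-RAIL[2])
```

```text
t 6.33 now rail [-0.1011 -0.1896] 0.0139 yaw -0.0556 F [ 0.2 -0.4  0.3]
shift [-0.0231  0.0006 -0.    ] spin -0.0016
top case 0.55 [326, 188, 17, 10]
side case 0.55 [256, 170, 33, 54]
case [ 0.6224 -0.1326 -0.2079] -0.118
case [ 0.6279 -0.1726  0.1492] -0.743
case [ 0.628  -0.1721  0.1506] -0.428
[-0.04621214 -0.1834003 ] 0.20456365728900472
```

View pics/s1.png

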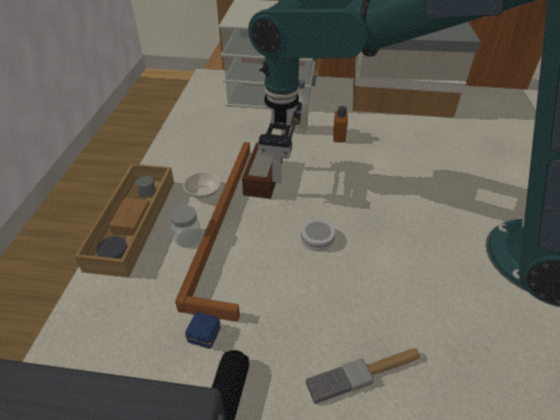

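The picture shows the case ahead of the fingers (around 260,175), near the rail and roughly parallel to it. I'll push on to contact.

Request:
play_rows(rows="-0.006 0 0 -0.002 0.094;-0.012 0 0 -0.002 0.094;-0.017 0 0 -0.002 0.094;-0.02 0 0 -0.002 0.094;-0.022 0 0 -0.002 0.094;-0.024 0 0 -0.002 0.094;-0.024 0 0 -0.002 0.094")

```text
time: 7.45
tcp_pos: [0.5948, -0.1766, 0.014]
ee_rot: [[-0.999, 0.054, -0.002], [0.054, 0.999, 0.0], [0.002, 0.0, -1.0]]
ft_force: [-4.4, 1.3, 3.5]
width: 0.094
grip_force: 2.5
```

Request:
play_rows(rows="-0.002 0 0 0 0.094;-0.003 0 0 0 0.094;-0.004 0 0 0 0.094;-0.004 0 0 0 0.094")

```text
time: 7.95
tcp_pos: [0.5946, -0.1765, 0.014]
ee_rot: [[-0.998, 0.054, -0.011], [0.054, 0.999, 0.001], [0.011, 0.001, -1.0]]
ft_force: [-14.4, 0.8, 9.8]
width: 0.0937
grip_force: 7.5
```

Request:
play_rows(rows="0.02 0 0 0 0.094;0.03 0 -0.02 0 0.094;0.03 0 -0.08 0 0.06;0.03 0 -0.13 0 0.03;0.03 0 -0.13 0 0.03")

```text
time: 8.57
tcp_pos: [0.5739, -0.1767, 0.1524]
ee_rot: [[-0.998, 0.054, 0.015], [0.054, 0.999, -0.006], [-0.015, -0.005, -1.0]]
ft_force: [0.7, -0.5, 0.1]
width: 0.0675
grip_force: 0.0
```

Run:
```python
from h import *
print(status.sense()["joint_pos"])
x=look("case",[*r2w(-.035,-.189),RAIL[2]]); print(w2r(*x[:2]),x[2]-RAIL[2])
c=viewer.camera("side"); m=finder.cut_out("spray",c)[0]; print(m["p"]); q=m["rect"]; print(ray(c,(q[0],q[1]+q[3]/2-4),0))
shift(-.037,-.287,.145,RAIL[2]+np.pi/2)
```

```text
[-3.93430404e-01  1.94389084e-01  1.31267115e+00  5.86976497e-04
  1.61870259e+00 -1.91060847e+00]
side case 0.64 [252, 169, 40, 56]
case [ 0.639  -0.1758 -0.0446] -0.953
[-0.03499429 -0.18641976] 0.009437925502914953
0.85
[ 0.55220848 -0.41663323  0.        ]
t 8.88 now rail [-0.1052 -0.1893] 0.1419 yaw -0.0537 F [0.3 0.4 0. ]
shift [-0.0681 -0.0978 -0.0035] spin -1.5705
```

Request:
play_rows(rows="-0.02 -0.03 0 0.18 0.03;-0.04 -0.06 0 0.36 0.03;-0.068 -0.098 0 0.54 0.03;-0.068 -0.098 0 0.72 0.03;-0.068 -0.098 0 0.9 0.03;-0.068 -0.098 0 1.08 0.03;-0.068 -0.098 0 1.26 0.03;-0.068 -0.098 0 1.44 0.03;-0.068 -0.098 0 1.571 0.03;-0.068 -0.098 0 1.571 0.03;-0.068 -0.098 0 1.571 0.03")

```text
time: 10.25
tcp_pos: [0.632, -0.2766, 0.1429]
ee_rot: [[0.052, 0.999, -0.001], [0.999, -0.052, 0.001], [0.001, -0.001, -1.0]]
ft_force: [0.2, 0.4, 0.1]
width: 0.0295
grip_force: 0.0
```

Run:
```python
from h import *
shift(-.037,-.287,.014,RAIL[2]-np.pi/2)
c=viewer.camera("side"); save(c,"s2")
```

```text
t 10.25 now rail [-0.0366 -0.2875] 0.1429 yaw -1.623 F [0.2 0.4 0.1]
shift [ 0.0004 -0.0002  0.1289] spin 0.0018
```

View pics/s2.png

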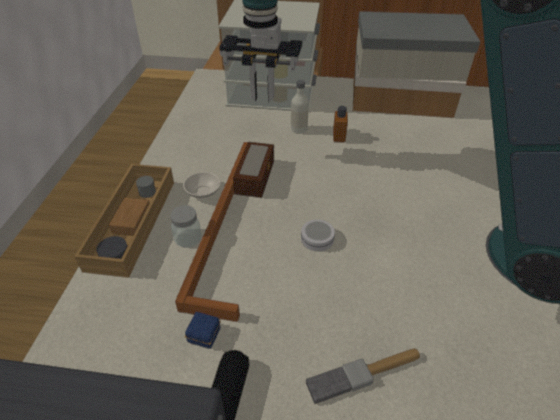

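Request:
play_rows(rows="0 0 0.05 0.002 0.03;0 0 0.1 0.002 0.03;0 0 0.129 0.002 0.03;0 0 0.129 0.002 0.03;0.01 0 0.129 0.002 0.03;0.02 0 0.129 0.002 0.03;0.03 0 0.129 0.002 0.03;0.045 0 0.129 0.002 0.03;0.06 0 0.129 0.002 0.03;0.075 0 0.129 0.002 0.03;0.09 0 0.129 0.002 0.03;0.105 0 0.129 0.002 0.03;0.12 0 0.129 0.002 0.03;0.135 0 0.129 0.002 0.03;0.15 0 0.129 0.002 0.03;0.162 0 0.129 0.002 0.03;0.17 0 0.129 0.002 0.03;0.17 0 0.129 0.002 0.03")

```text
time: 12.55
tcp_pos: [0.6412, -0.1055, 0.0145]
ee_rot: [[0.055, 0.998, -0.001], [0.998, -0.055, 0.002], [0.002, -0.001, -1.0]]
ft_force: [0.1, -0.1, 0.6]
width: 0.0298
grip_force: 0.0
```

Run:
```python
from h import *
shift(-.037,.052,.014,RAIL[2]-np.pi/2)
x=look("case",[*r2w(-.035,-.034),RAIL[2]]); print(w2r(*x[:2]),x[2]-RAIL[2])
c=viewer.camera("side"); save(c,"s3")
```

```text
t 12.55 now rail [-0.0366 -0.1161] 0.0145 yaw -1.6259 F [ 0.1 -0.1  0.6]
shift [ 0.1681 -0.0006  0.0008] spin -0.0011
top case 0.91 [287, 185, 49, 28]
side case 0.89 [238, 214, 50, 65]
case [ 0.6462 -0.0166 -0.05  ] -0.743
case [ 0.645  -0.0203 -0.0489] -0.957
case [ 0.6457 -0.019  -0.0499] -0.848
[-0.03671758 -0.0295743 ] 0.004148225509580758
```

View pics/s3.png

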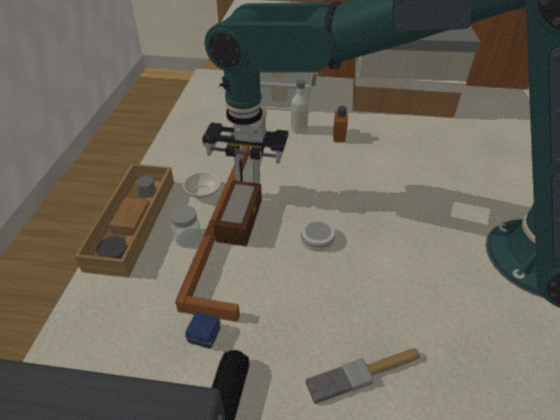

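The case slides along the rail at (238,214), straight; nothing else has moved.

Request:
play_rows(rows="0.01 0 0 0 0.03;0.025 0 0 0 0.03;0.04 0 0 0 0.03;0.055 0 0 0 0.03;0.07 0 0 0 0.03;0.085 0 0 0 0.03;0.1 0 0 0 0.03;0.115 0 0 0 0.03;0.128 0 0 0 0.03;0.138 0 0 0 0.03;0.146 0 0 0 0.03;0.152 0 0 0 0.03;0.156 0 0 0 0.03;0.159 0 0 0 0.03;0.162 0 0 0 0.03;0.162 0 0 0 0.03")

```text
time: 14.8
tcp_pos: [0.6506, 0.0551, 0.0151]
ee_rot: [[0.056, 0.998, 0.0], [0.998, -0.056, 0.001], [0.001, 0.0, -1.0]]
ft_force: [0.3, 0.2, -0.1]
width: 0.03
grip_force: 0.1
```

Run:
```python
from h import *
shift(-.037,.052,.014,RAIL[2]-np.pi/2)
x=look("case",[*r2w(-.035,.13),RAIL[2]]); print(w2r(*x[:2]),x[2]-RAIL[2])
```

```text
t 14.8 now rail [-0.0359  0.0448] 0.0151 yaw -1.6267 F [ 0.3  0.2 -0.1]
shift [ 0.0072 -0.0011  0.0011] spin -0.002
top case 0.78 [227, 181, 43, 30]
side case 0.56 [216, 265, 57, 68]
case [ 0.6533  0.1447 -0.1423] -0.443
case [ 0.6545  0.1319 -0.0308] -0.879
case [ 0.6546  0.1389 -0.0492] -0.656
[-0.0364421   0.12861313] 0.0048252784072229035
```

Request:
play_rows(rows="0.002 0 0 0 0.03;0.004 0 0 0 0.03;0.006 0 0 0 0.03;0.007 0 0 0 0.03;0.007 0 0 0 0.03")

```text
time: 15.62
tcp_pos: [0.6511, 0.0614, 0.0152]
ee_rot: [[0.056, 0.998, 0.0], [0.998, -0.056, -0.001], [-0.001, 0.0, -1.0]]
ft_force: [-0.5, -2.8, 0.8]
width: 0.03
grip_force: 1.5
```

Request:
play_rows(rows="0.001 0 0 0 0.03;0.002 0 0 0 0.03;0.003 0 0 0 0.03;0.004 0 0 0 0.03;0.004 0 0 0 0.03")

```text
time: 16.25
tcp_pos: [0.6513, 0.0613, 0.0153]
ee_rot: [[0.057, 0.998, 0.0], [0.998, -0.057, -0.007], [-0.007, 0.001, -1.0]]
ft_force: [-0.7, -11.4, 1.6]
width: 0.0296
grip_force: 5.6
```

Request:
play_rows(rows="-0.01 0 0 0 0.03;-0.025 0 0 0 0.03;-0.025 0.01 -0.06 0 0.03;-0.025 0.05 -0.12 -0.18 0.03;-0.025 0.1 -0.13 -0.36 0.03;-0.025 0.1 -0.13 -0.54 0.03;-0.025 0.1 -0.13 -0.72 0.03;-0.025 0.1 -0.13 -0.9 0.03;-0.025 0.1 -0.13 -1.08 0.03;-0.025 0.1 -0.13 -1.26 0.03;-0.025 0.1 -0.13 -1.44 0.03;-0.025 0.1 -0.13 -1.571 0.03;-0.025 0.1 -0.13 -1.571 0.03;-0.025 0.1 -0.13 -1.571 0.03")

```text
time: 18.0
tcp_pos: [0.7495, 0.0352, 0.1447]
ee_rot: [[-0.998, 0.057, -0.0], [0.057, 0.998, 0.001], [0.0, 0.001, -1.0]]
ft_force: [-0.2, 0.1, -0.3]
width: 0.0302
grip_force: 0.0
```

Run:
```python
from h import *
print(status.sense()["joint_pos"].round(2))
shift(-.28,-.007,.15,RAIL[2])
c=viewer.camera("side"); save(c,"s4")
x=look("case",[*r2w(-.035,.13),RAIL[2]]); print(w2r(*x[:2]),x[2]-RAIL[2])
x=look("tin",[.468,.0135]); print(w2r(*x[:2]))
```

```text
[-0.03  0.56  0.84  0.    1.74 -1.54]
t 18.0 now rail [0.0639 0.0302] 0.1447 yaw -0.0575 F [-0.2  0.1 -0.3]
shift [ 0.3438 -0.0384 -0.0052] spin -0.0035
top case 0.63 [216, 180, 24, 23]
side case 0.65 [216, 266, 60, 71]
case [ 0.6559  0.1528 -0.072 ] -0.404
case [ 0.655   0.1308 -0.0289] -0.859
case [ 0.6552  0.1458 -0.0452] -0.625
[-0.03618536  0.13552074] 0.00879697776608853
top tin 0.54 [144, 204, 58, 23]
side tin 0.59 [320, 235, 35, 28]
tin [0.468  0.0135] 0.0
tin [0.4668 0.0139] -0.908
tin [0.4669 0.0139] -0.454
[-0.21710256 -0.00628063]
```

View pics/s4.png

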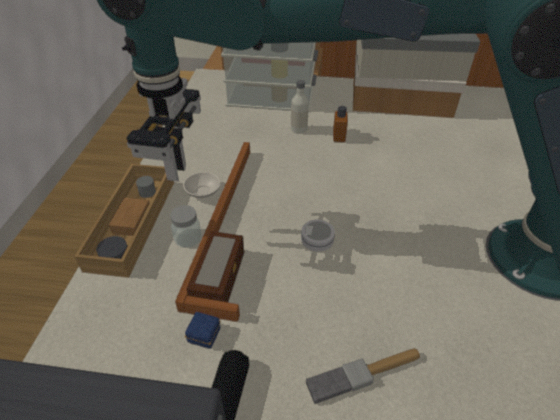

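The case sits in the corner at (216,266), the tin is untouched at (318,234), and the gripper is above the area behind the rail. Next I'll go in front of the tin.

Request:
play_rows(rows="0.06 -0.006 0 0 0.03;0.12 -0.013 0 0 0.03;0.18 -0.02 0 0 0.03;0.24 -0.027 0 0 0.03;0.3 -0.034 0 0 0.03;0.344 -0.038 0 0 0.03;0.344 -0.038 0.01 0 0.03;0.344 -0.038 0.06 0 0.03;0.344 -0.038 0.11 0 0.03;0.344 -0.038 0.131 0 0.03;0.344 -0.038 0.131 0 0.03;0.344 -0.038 0.131 0 0.03")

```text
time: 19.95
tcp_pos: [0.4054, 0.0163, 0.0149]
ee_rot: [[-0.998, 0.056, 0.002], [0.056, 0.998, -0.0], [-0.002, 0.0, -1.0]]
ft_force: [1.5, -0.7, 0.5]
width: 0.03
grip_force: 0.0
```

Run:
```python
from h import *
shift(-.077,-.0065,.013,RAIL[2])
```

```text
t 19.95 now rail [-0.2786 -0.0072] 0.0149 yaw -0.0558 F [ 1.5 -0.7  0.5]
shift [-0.2016  0.0011  0.0023] spin -0.0018
```

Request:
play_rows(rows="-0.01 0 0.001 0 0.03;-0.02 0 0.002 0 0.03;-0.03 0 0.002 0 0.03;-0.042 0 0.002 0 0.03;-0.054 0 0.002 0 0.03;-0.066 0 0.002 0 0.03;-0.078 0 0.002 0 0.03;-0.09 0 0.002 0 0.03;-0.102 0 0.002 0 0.03;-0.114 0 0.002 0 0.03;-0.126 0 0.002 0 0.03;-0.138 0 0.002 0 0.03;-0.15 0 0.002 0 0.03;-0.162 0 0.002 0 0.03;-0.172 0 0.002 0 0.03;-0.18 0 0.002 0 0.03;-0.186 0 0.002 0 0.03;-0.191 0 0.002 0 0.03;-0.194 0 0.002 0 0.03;-0.194 0 0.002 0 0.03")

```text
time: 22.45
tcp_pos: [0.5977, 0.0056, 0.012]
ee_rot: [[-0.998, 0.056, -0.0], [0.056, 0.998, 0.0], [0.0, 0.0, -1.0]]
ft_force: [-0.0, -0.6, 0.6]
width: 0.0301
grip_force: 0.0
```

Run:
```python
from h import *
shift(-.077,-.0065,.013,RAIL[2])
x=look("tin",r2w(-.043,-.007)); print(w2r(*x))
```

```text
t 22.45 now rail [-0.086  -0.0076] 0.012 yaw -0.0558 F [-0.  -0.6  0.6]
shift [-0.009   0.0011 -0.001 ] spin -0.0018
top tin 0.47 [274, 241, 27, 10]
side tin 0.56 [318, 236, 34, 27]
tin [0.6407 0.0038] 0.0
tin [0.6407 0.0038] 0.0
tin [0.6407 0.0038] 0.0
[-0.043 -0.007]
```

Run:
```python
from h import *
c=viewer.camera("side"); save(c,"s5")
```

```text
(no output)
```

View pics/s5.png

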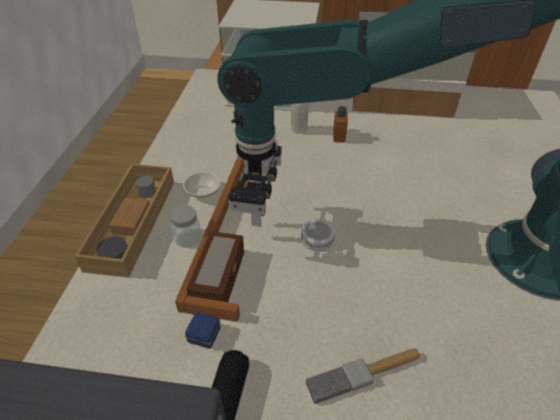

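Run:
```python
from h import *
c=viewer.camera("side"); s=status.sense(); print(s["tcp_pos"],s["time"],c.keys(),c.get("shot"))
for X in ([*s["tcp_pos"]],[*s["tcp_pos"][:2],.1],[.468,.0135,.014],[*r2w(0,.21),0],[*r2w(-.043,-.007),.028]): print(X,proj(c,X))
a=c["pixels"][150:290,170:370,::-1]; cv2.imwrite("pics/s6.png",cv2.resize(a,None,fx=4,fy=4,interpolation=cv2.INTER_CUBIC))
```

```text
[0.59755465 0.00560868 0.0120269 ] 22.75 dict_keys(['pixels', 'camera_matrix', 'R', 't', 'shot']) 29
[np.float64(0.5975546506893712), np.float64(0.005608677037629809), np.float64(0.012026902652051571)] [258.17163121 226.63604176]
[np.float64(0.5975546506893712), np.float64(0.005608677037629809), 0.1] [256.96726522 196.79736504]
[0.468, 0.0135, 0.014] [316.78573736 234.48166963]
[np.float64(0.6953344895634831), np.float64(0.2181938943945085), 0] [188.79711711 305.24711069]
[np.float64(0.640684862448056), np.float64(0.00383107519270576), 0.028] [238.67404007 219.0128921 ]
```

View pics/s6.png

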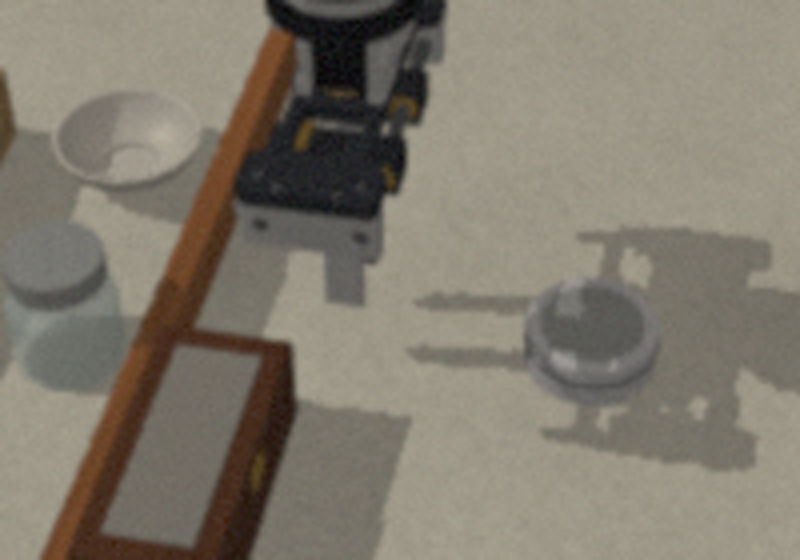

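The picture shows the fingertips at about (256,225) with their shadow well clear of them. The tips are about 30 mm above the surface, so they passed over the tin, which is still at (317,235). I'll go back and lower until the table is felt.

Request:
play_rows(rows="0 0 -0.04 0 0.03;0.05 0 -0.06 0 0.03;0.1 0 -0.06 0 0.03;0.15 0 -0.06 0 0.03;0.196 0 -0.06 0 0.03;0.196 0 -0.04 0 0.03;0.196 0 0 0 0.03;0.196 0 0.005 0 0.03;0.196 0 0.01 0 0.03;0.196 0 0.01 0 0.03")

```text
time: 24.0
tcp_pos: [0.4029, 0.0164, 0.0029]
ee_rot: [[-0.998, 0.056, 0.002], [0.056, 0.998, -0.0], [-0.002, 0.0, -1.0]]
ft_force: [-0.0, -0.5, -0.3]
width: 0.0298
grip_force: 0.0
```

Run:
```python
from h import *
print(r.hold_point_z)
shift(-.28,-.0065,.0,RAIL[2])
c=viewer.camera("side"); s=status.sense(); print(s["width"],proj(c,s["tcp_pos"]))
u=proj(c,s["tcp_pos"]).astype(int); a=c["pixels"][u[1]-70:u[1]+40,u[0]-80:u[0]+80,::-1]; cv2.imwrite("pics/s7.png",cv2.resize(a,None,fx=5,fy=5,interpolation=cv2.INTER_CUBIC)); print(u)
```

```text
0.0188
t 24.0 now rail [-0.2811 -0.0072] 0.0029 yaw -0.0558 F [-0.  -0.5 -0.3]
shift [-0.0011  0.0007  0.0029] spin -0.0018
0.029794072889002557 [346.50254916 241.95909714]
[346 241]
```

View pics/s7.png

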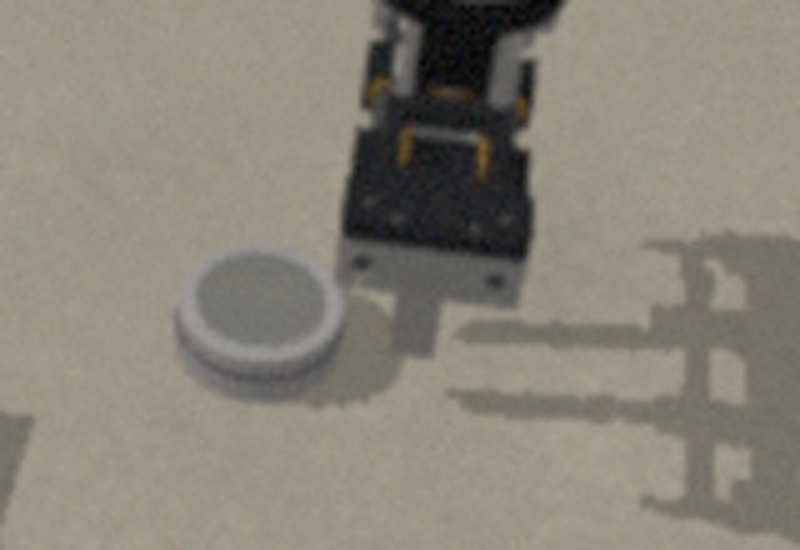

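The near fingertip is at about (349,242), with a smaller but clear gap to its shadow, so there is still roughly 10–20 mm of air. The tin is intact on the left. I'll lower gently until I feel contact.

Request:
play_rows(rows="0.002 0 0.003 0 0.03;0.002 0 0.006 0 0.03;0.002 0 0.009 0 0.03;0.002 0 0.011 0 0.03;0.002 0 0.011 0 0.03")

```text
time: 24.68
tcp_pos: [0.3998, 0.0167, -0.0093]
ee_rot: [[-0.998, 0.056, -0.001], [0.056, 0.998, 0.0], [0.001, 0.0, -1.0]]
ft_force: [0.3, 1.0, 0.2]
width: 0.0302
grip_force: 0.0
```

Request:
play_rows(rows="0 0 0.002 0 0.03;0 0 0.004 0 0.03;0 0 0.006 0 0.03;0 0 0.006 0 0.03")

```text
time: 25.18
tcp_pos: [0.3998, 0.0166, -0.0153]
ee_rot: [[-0.998, 0.056, -0.0], [0.056, 0.998, 0.0], [0.0, 0.0, -1.0]]
ft_force: [-0.1, -0.1, 0.6]
width: 0.0301
grip_force: 0.0
```

Run:
```python
from h import *
shift(-.077,-.0065,-.015,RAIL[2])
c=viewer.camera("side"); save(c,"s8"); s=status.sense()
p=s["tcp_pos"]+np.array([0.056,.998,0])*.0275  # outer back of near finger
for z in (0,.01,.02): print(z,proj(c,[p[0],p[1],z]))
# dark finger column profile near the tip
u=proj(c,[p[0],p[1],.01]).astype(int)
print(c["pixels"][u[1]-10:u[1]+8,u[0]-8:u[0]+8].mean(2).astype(int), u)
```

```text
t 25.18 now rail [-0.2842 -0.0072] -0.0153 yaw -0.0558 F [-0.1 -0.1  0.6]
shift [-0.2072  0.0011 -0.0004] spin -0.0018
0 [346.805805   252.62026483]
0.01 [347.3151286  249.46724551]
0.02 [347.83191012 246.2680571 ]
[[114 111 114 113 107 107 102  96  98  96 100  99  98  99  96 107]
 [114 114 110 110 113 108 102  98 100  99  97  96  96  98 101 121]
 [114 111 111 110 116 108 102  95  94  98  94  97  97  96 105 129]
 [116 115 108 110 113 111 102  97 100  96 100  97  96  96 107 127]
 [113 113 114 112 107 108  95  93  93  95  96  95  98  93 110 138]
 [112 110 109 112 113 105  96  95  98  94 100  99  96  98 115 144]
 [111 110 114 113 112 105  99  94  99  97  97  97  97 100 115 142]
 [113 115 111 115 111 104  95 100  98  99  95  98  96 102 124 144]
 [111 112 112 112 110 114 115 111 107 100 104  97  97 105 133 143]
 [113 113 115 115 126 139 140 135 128 120 111 110 103 107 130 142]
 [112 120 123 126 143 144 148 148 134 118 115 111 109 112 118 118]
 [120 134 140 142 144 149 150 149 141 125 117 109 112 111 111 109]
 [129 143 151 148 142 146 148 148 147 142 127 119 116 109 111 113]
 [149 152 152 146 149 147 147 150 147 142 140 139 127 124 121 118]
 [153 153 151 148 146 148 146 145 147 145 142 144 146 143 137 134]
 [152 154 150 150 147 146 146 143 145 143 140 148 151 149 149 146]
 [150 153 152 150 146 149 148 143 145 146 147 148 152 147 147 147]
 [150 149 149 150 144 147 145 145 143 146 144 150 146 146 146 147]] [347 249]
```

Request:
play_rows(rows="-0.01 0.001 0.003 0 0.03;-0.02 0.001 0.003 0 0.03;-0.03 0.001 0.003 0 0.03;-0.038 0.001 0.003 0 0.03;-0.048 0.001 0.003 0 0.03;-0.058 0.001 0.003 0 0.03;-0.07 0.001 0.003 0 0.03;-0.082 0.001 0.003 0 0.03;-0.094 0.001 0.003 0 0.03;-0.106 0.001 0.003 0 0.03;-0.118 0.001 0.003 0 0.03;-0.13 0.001 0.003 0 0.03;-0.142 0.001 0.003 0 0.03;-0.154 0.001 0.003 0 0.03;-0.166 0.001 0.003 0 0.03;-0.176 0.001 0.003 0 0.03;-0.184 0.001 0.003 0 0.03;-0.19 0.001 0.003 0 0.03;-0.195 0.001 0.003 0 0.03;-0.195 0.001 0.003 0 0.03")

```text
time: 27.72
tcp_pos: [0.5953, 0.0067, -0.0179]
ee_rot: [[-0.998, 0.056, 0.001], [0.056, 0.998, -0.0], [-0.001, 0.0, -1.0]]
ft_force: [-0.1, -0.6, 0.4]
width: 0.0299
grip_force: 0.0
```

Run:
```python
from h import *
shift(-.077,-.0065,-.018,RAIL[2])
x=look("tin",r2w(-.047,-.007),("side",)); print(w2r(*x))
```

```text
t 27.73 now rail [-0.0885 -0.0066] -0.0179 yaw -0.0558 F [-0.1 -0.6  0.4]
shift [-0.0115  0.0001  0.0001] spin -0.0018
side tin 0.74 [240, 226, 26, 24]
tin [0.6375 0.0059] -0.442
[-0.04627578 -0.00514882]
```

Tin now moves with the fingers. Finish gently.

Request:
play_rows(rows="-0.003 0 0 0 0.03;-0.006 0 0 0 0.03;-0.008 0 0 0 0.03;-0.01 0 0 0 0.03;-0.011 0 0 0 0.03;-0.012 0 0 0 0.03;-0.012 0 0 0 0.03")

```text
time: 28.7
tcp_pos: [0.6069, 0.0061, -0.018]
ee_rot: [[-0.998, 0.056, 0.0], [0.056, 0.998, 0.0], [-0.0, 0.0, -1.0]]
ft_force: [-0.4, 0.0, 1.1]
width: 0.0301
grip_force: 0.4
```

Request:
play_rows(rows="-0.001 0 0 0 0.03;-0.002 0 0 0 0.03;-0.003 0 0 0 0.03;-0.003 0 0 0 0.03")

```text
time: 29.2
tcp_pos: [0.607, 0.0061, -0.0182]
ee_rot: [[-0.998, 0.056, -0.006], [0.056, 0.998, 0.0], [0.006, -0.0, -1.0]]
ft_force: [-7.2, 0.6, 5.6]
width: 0.0301
grip_force: 4.1
```

Request:
play_rows(rows="0.01 0 0 0 0.03;0.025 0 0 0 0.03;0.04 0 -0.03 0 0.07;0.06 0.03 -0.09 0 0.07;0.06 0.08 -0.13 0 0.07;0.06 0.13 -0.13 0 0.07;0.06 0.141 -0.13 0 0.07;0.06 0.141 -0.13 0 0.07")

```text
time: 30.2
tcp_pos: [0.5575, 0.1502, 0.1113]
ee_rot: [[-0.999, 0.054, -0.0], [0.054, 0.999, -0.001], [0.0, -0.001, -1.0]]
ft_force: [-0.5, 0.5, -0.6]
width: 0.0703
grip_force: 0.0
```

Run:
```python
from h import *
shift(-.1,.135,.01,RAIL[2])
x=look("tin",r2w(-.037,-.007)); print(w2r(*x))
```

```text
t 30.2 now rail [-0.134   0.1347] 0.1113 yaw -0.0544 F [-0.5  0.5 -0.6]
shift [-0.034   0.0004  0.1013] spin -0.0004
top tin 0.83 [278, 185, 30, 27]
side tin 0.54 [236, 224, 29, 22]
tin [0.6485 0.0035] -0.963
tin [0.6474 0.0046] -0.307
tin [0.6485 0.0035] -0.634
[-0.0351899  -0.00687211]
```

Request:
play_rows(rows="0 0 0.05 0 0.07;0 0 0.1 0 0.07;0 0 0.112 0 0.07;0 0 0.112 0 0.07;-0.015 0 0.112 0 0.07;-0.03 0 0.112 0 0.07;-0.042 0 0.112 0 0.07;-0.048 0 0.112 0 0.07;-0.052 0 0.112 0 0.07;-0.055 0 0.112 0 0.07;-0.057 0 0.112 0 0.07;-0.058 0 0.112 0 0.07;-0.058 0 0.112 0 0.07")

```text
time: 32.02
tcp_pos: [0.612, 0.1469, -0.0]
ee_rot: [[-0.998, 0.055, -0.007], [0.055, 0.998, -0.0], [0.007, -0.001, -1.0]]
ft_force: [-8.9, -0.4, 6.6]
width: 0.0702
grip_force: 4.4
```

Firm contact; case seated. Back off, lift clear, and check.

Request:
play_rows(rows="0.015 0 0 0 0.07;0.04 0 0 0 0.07;0.06 0 -0.05 0 0.07;0.1 0 -0.1 0 0.07;0.16 0 -0.15 0 0.07;0.2 0 -0.18 0 0.07;0.2 0 -0.18 0 0.07;0.2 0 -0.18 0 0.07")

```text
time: 33.02
tcp_pos: [0.4162, 0.158, 0.1798]
ee_rot: [[-0.998, 0.055, 0.001], [0.055, 0.998, 0.0], [-0.001, 0.0, -1.0]]
ft_force: [0.2, 0.5, -0.8]
width: 0.0698
grip_force: 0.0
```

Run:
```python
from h import *
shift(-.28,.13,.19)
c=viewer.camera("top"); a=c["pixels"][120:330,100:460,::-1]; cv2.imwrite("pics/end.png",cv2.resize(a,None,fx=2.2,fy=2.2,interpolation=cv2.INTER_CUBIC))
x=look("case",[*r2w(-.035,.135),RAIL[2]]); print(w2r(*x[:2]),x[2]-RAIL[2])
x=look("tin",r2w(-.036,-.007)); print(w2r(*x))
```

```text
t 33.02 now rail [-0.2755  0.1348] 0.1798 yaw -0.0555 F [ 0.2  0.5 -0.8]
shift [ 0.0045 -0.0048 -0.0102] spin None
top case 0.91 [229, 182, 56, 29]
side case 0.85 [214, 267, 57, 70]
case [ 0.6575  0.1449 -0.0519] -0.97
case [ 0.6554  0.1393 -0.0463] -0.859
case [ 0.6565  0.1448 -0.0526] -0.907
[-0.03484573  0.1345899 ] 0.0014361902802032117
top tin 0.68 [278, 187, 27, 25]
side tin 0.9 [236, 223, 34, 28]
tin [0.6484 0.0041] -0.964
tin [0.6475 0.0044] -0.846
tin [0.6482 0.0041] -0.902
[-0.03552445 -0.00635495]
```

View pics/end.png

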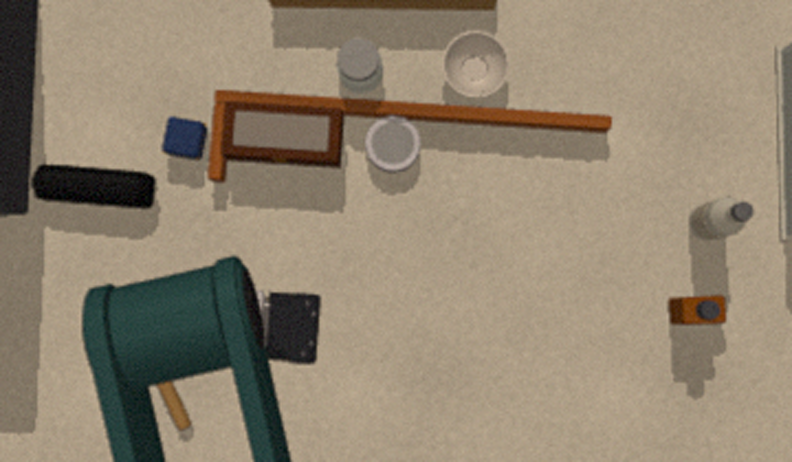

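The end picture shows the case flush in the corner (crop 285,133), the tin touching the long arm (393,143), and the bystanders where they were.

```bash
python3 -c "
from bench import ticket
print(ticket.sign_off())"
```

```text
the job is handed in; nothing more can be done
None
```

I handed the job in at about 33 s of the 64 s; by my last camera fit the case is within 1 mm of home in the corner and the tin touches the long arm, with no bystander visibly moved (the arm partly hid the brush), but the hand-in returned no verdict.

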